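# Load the bench press and wind its slide home

## Robot

A 6-joint arm with a two-finger parallel gripper is mounted at the origin on the work surface. World frame = base frame: x ahead of the robot, y to its left, z up, the work surface at z = 0. Lengths are in mm, angles in degrees, forces in N, time in s.
With the tool pointing down it reaches from about 225 to 725 mm from the base axis. Payload 3.1 kg.
Tool frame: the origin (TCP) lies midway between the tips of the shut fingers; the grasp point (between the pads) lies 19 mm behind it (manip.grasp_offset is the distance from the TCP to the grasp point, in mm); z points along the fingers, y is the line along which they close (so a half turn about z gives the same grasp; the last joint's range is limited). The gripper opens to 85 mm and grips with 20 to 120 N. Pads are 22 mm wide; open, the fingers measure 114 mm over their backs; the gripper's body (76 mm by 85 mm) begins 54 mm behind the grasp point. The pads swing forward as they close: fully open they stand 13 mm farther back than shut.
Start: joints at [-70.921, 2.75, 5.684, 92.934, 0, 82.678], TCP at [233.434, -470.24, 195.812] pointing down, gripper open.
Joint ranges: [-166.93, 166.93], [-56.73, 111.36], [-69.38, 81.34], [-121.58, 131.49], [-85.45, 84.26], [-180, 180]. Speed limits (degrees/s): [159.86, 159.86, 180, 180, 180, 180].

## Interface

Orientations are given as a 3x3 rotation matrix whose columns are the frame's x, y, z axes.
In Python, from workcell import manip, grab_frame, job gives the robot as it stands.
- The arm moves only by the tool play_rows, never from a script. Its argument "plan" is a list of rows, each a list of 5 numbers: the shift along the world's x, y, z in mm, then the turn about the world's z in degrees, then the opening, from 0 (shut) to 1 (fully open). In form: [[dx, dy, dz, yaw, fingers], ...]. A call has 1 to 12 rows; each row shifts and turns the commanded pose from where the row before left it; what a row does not reach is not made up. A row lasts 1/8 s, in which the tool goes at most 62.5 mm and 10.7 degrees, less where a joint would pass 70% of its speed; a pose out of reach is approached as far as the arm can. A call is refused whole if a number of a shift passes 62.5 or a number of a turn 10.7, either way. A call with a gripper value outside its range is refused whole. The fingers move at their own pace and stop on an object; the grip force is fixed at half the most. Time passes only in rows, so rows that do not move let the fingers close. It gives the time, the measured TCP pose, the force, the opening and the grip force at its end, in the units of the state.
- manip.state(): the state, without advancing time (a new reading comes with each control period).
- grab_frame(name): name is "scene" or "top" or "wrist"; returns a dict with "image" (384x512x3 uint8, blue, green, red), "intrinsics" (3x3 intrinsics, pixels), "distortion" ([k1, k2, p1, p2, k3] as OpenCV has them; the pictures are not rectified), "origin" and "rotation" of the camera in the world; the wrist camera has in their place "T_tool_cam" (4x4, takes a point from camera to tool coordinates, whose origin is the TCP and whose axes are the flange's). Camera axes: x right, y down, z forward; pixel columns grow to the right and rows downward; lengths in mm; the calibration is good to about 2 mm. A picture is of the moment at which its call begins: read the wrist's pose just before it. There is no depth.
- job.hand_in(): hands the job in; it is judged then, once.
The state is a dict: "time": time; "joints": joint angles; "dq": joint speeds; "joint_efforts": joint torques, N m; "ee_pos": TCP position; "eef_rot": TCP orientation; "contact_force": force on the tool from outside, world axes, zero at the start; "ft_torque": the same for the moment, N m; "opening": finger opening in mm; "gripper_force": force on a finger pad.
Only numpy, scipy, OpenCV 4.12 (cv2) and the standard library are available. Lean on these libraries where they do the work, as an engineer would, in place of code of your own. Each camera call takes 0.05 s, during which the arm holds its last target. There are 200 camera calls.

## Task

Stand the tall flanged bush upright, flange down, in the square tray on the bench press's slide, and let go of it. Then turn the press's hand crank clockwise (seen from above), nearly two full turns, until the tray is fully home under the press head with the bush still standing in it.

Things in the scene. Friction and masses are not known exactly. Their poses are not given: they have to be found in the camera images.
- bush_mid (a point): Centre (half-way up) of the loose bush: bare steel tube 50 mm tall, 36 mm outside, 20 mm bore, with a flange 52 mm across, 8 mm thick, at its foot; 0.17 to 0.35 kg. Stands on the bench, flange down, z up. Unwanted steel bystanders near it: a plain sleeve as tall without flange, a flanged bush only 20 mm tall, a solid stepped roller.
- tray (a point): Centre of the inner floor (31 mm above the bench) of the open steel tray on the press's slide: 80 x 80 mm inside, walls 5 mm thick, 10 mm high. z up; +y is the way it runs home, under the blue press head, 60 mm per crank turn. At crank 0 the head (118 to 250 mm above the bench) begins 85 mm to +y: keep the gripper clear. Crank at the -y end.
- hub (a point): Point on the crank's upright fixed axis, 134 mm above the bench, 160 mm to the tray's -y at crank 0. Turns with the crank: x points level from the axis to the handle, z up. Handle: upright round black grip, 24 mm thick, 50 mm from the axis, from 104 to 162 mm above the bench (arm below); it spins freely on its pin, so it can be held from above and led round with the gripper's yaw unchanged.
- crank (a joint): Crank angle in rad, growing clockwise seen from above. 0: slide fully out; 12.57 (two turns): slide home against its stop. Starts between 0 and 1.6. Light friction (about 3 N at the handle); stays where it is left.

How it is judged (in metres and radians):
On the way, in this order (a step that is already met when the one before it is completed fails the run):
1. the flanged bush stands upright in the tray, released (x of bush_mid in the frame of tray between -0.02 and 0.02 m and y of bush_mid in the frame of tray between -0.02 and 0.02 m and z of bush_mid in the frame of tray between 0.018 and 0.032 m and angle between bush_mid's own z axis and vertical below 0.175 rad and contact force between the fingers and anything else below 0.5 N), for 0.2 s.
2. the crank has been wound until the slide is home (value of joint crank above 12.06 rad), for 0.2 s.
At the end, for the whole second after the job is handed in: The slide is home (crank at 12.06 rad or more, within 30 degrees or 5 mm of the end stop) and still, and the flanged bush stands flange down in the tray, within 10 degrees of upright, its axis within 20 mm of the tray's centre along each side (x of bush_mid in the frame of tray between -0.02 and 0.02 m and y of bush_mid in the frame of tray between -0.02 and 0.02 m and z of bush_mid in the frame of tray between 0.018 and 0.032 m and angle between bush_mid's own z axis and vertical below 0.175 rad and value of joint crank above 12.06 rad and velocity of joint crank between -0.1 and 0.1 rad/s); the robot touches nothing.
It also fails if it takes over 61 s, if anything falls off the work surface, if the arm or the gripper's body presses on something with over 40 N, if the wrist force passes 120 N, or if a joint passes its speed limit or range.

## Working session

There is one attempt and no reset: what is moved stays moved. The work goes in short steps, Python scripts to look and compute and a tool call to move; the robot and the scene stay as the last step left them, time stands still between calls to the robot, and variables do not carry over. Pictures are saved under pics/ and viewed, at most 10 in all, crops included, and the job is handed in when it is done.

Besides the shell and the picture viewer there is one more tool, called after "Call:" by a JSON object that holds its "method" and its "body", one argument or row to a line. play_rows: Moves the arm, as the interface text tells. Its arguments: {"type":"object","properties":{"plan":{"type":"array"}},"required":["plan"]}

```bash
mkdir -p pics
cat > h.py <<'E'
import numpy as np, cv2, pickle
from workcell import manip, grab_frame, job
def snap(n,f):
    s=manip.state(); g=grab_frame(n); cv2.imwrite('pics/'+f+'.png',g['image'])
    if n=='wrist':
        T=np.array(g['T_tool_cam']);R=np.array(s['eef_rot'])
        g['rotation']=R@T[:3,:3]; g['origin']=np.array(s['ee_pos'])+R@T[:3,3]
    pickle.dump(g,open('pics/'+f+'.pkl','wb')); return g
def pt(f,u,v,z):
    g=pickle.load(open('pics/'+f+'.pkl','rb'))
    p=cv2.undistortPoints(np.array([[[u,v]]],float),np.array(g['intrinsics']),np.array(g['distortion'],float)).ravel()
    d=np.array(g['rotation'])@np.array([p[0],p[1],1]);o=np.array(g['origin']).ravel()
    return (o+d*(z-o[2])/d[2]).round(1)
def px(f,P):
    g=pickle.load(open('pics/'+f+'.pkl','rb'))
    R=np.array(g['rotation']);o=np.array(g['origin']).ravel()
    c=(np.array(P,float).reshape(-1,3)-o)@R
    return cv2.projectPoints(c,np.zeros(3),np.zeros(3),np.array(g['intrinsics']),np.array(g['distortion'],float))[0].reshape(-1,2).round(1)
E
python3 - <<'E'
from h import *
a=snap('scene','s0');b=snap('top','t0')
cv2.imwrite('pics/b0.png',cv2.resize(b['image'],(800,600)))
print(manip.state(),a['origin'],b['origin'])
E
```

```text
{'time': 0.1, 'joints': array([-7.09215900e+01,  2.79005598e+00,  5.59990812e+00,  9.29350069e+01,
        8.62981908e-04,  8.26769223e+01]), 'dq': array([ 0.01206909, -0.08032238,  0.27104942, -0.0658445 ,  0.03884308,
       -0.02223033]), 'joint_efforts': array([ 1.80384515e-03, -3.39851511e+01,  3.20935893e+01,  1.58252270e-02,
       -9.24839674e-05, -1.92953604e-05]), 'ee_pos': array([ 233.22179369, -469.63620657,  194.7155895 ]), 'eef_rot': array([[ 8.95700325e-01,  4.44657665e-01, -6.99749779e-04],
       [ 4.44658119e-01, -8.95697982e-01,  2.06930236e-03],
       [ 2.93366690e-04, -2.16462421e-03, -9.99997614e-01]]), 'contact_force': array([-0.7032372 , -0.27940854, -0.27165323]), 'ft_torque': array([ 0.05911752, -0.0019898 ,  0.01389595]), 'gripper_force': 0.0, 'opening': 85.18345506705488} [ 918.8486111  -129.29416677  615.17113309] [419.2027315  -29.18241498 974.11265255]
```

View pics/b0.png

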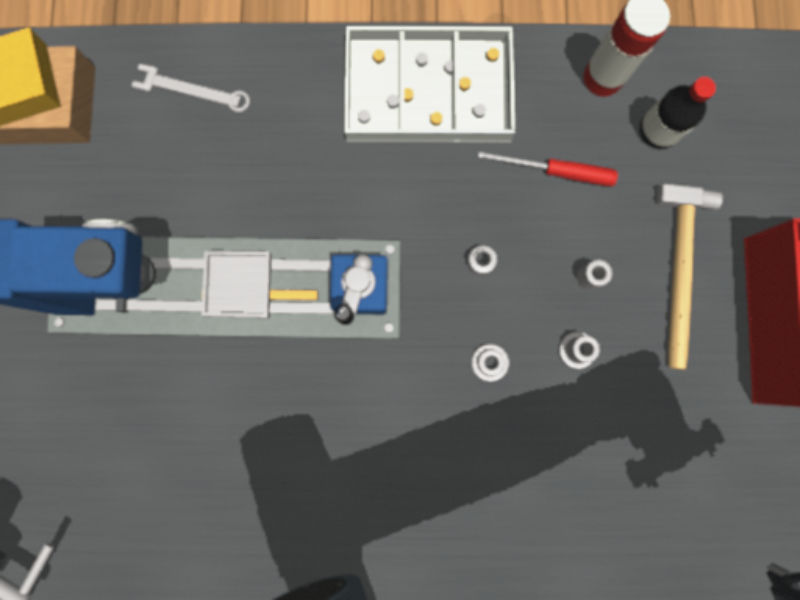

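View pics/s0.png

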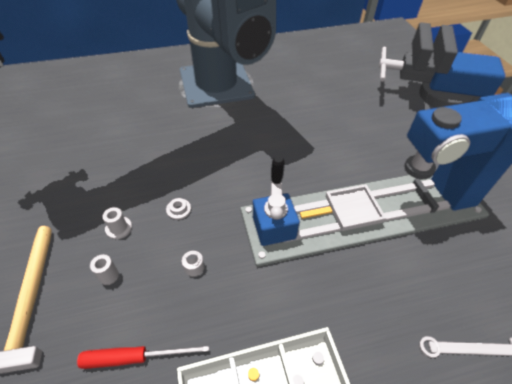

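The top view (enlarged 1.5625x) shows the tall flanged bush at about (580,350), the short one at (490,362), the tray at (236,284), the hub at (358,280) and the handle at (345,313). The scene view confirms the tall flanged one at (117,222). I'll enlarge these next.

Run:
```python
from h import *
b=cv2.imread('pics/t0.png');s=cv2.imread('pics/s0.png')
z=lambda im,x,y,w,h,k:cv2.resize(im[y:y+h,x:x+w],None,fx=k,fy=k,interpolation=cv2.INTER_CUBIC)
A=z(b,120,150,140,70,5.7)[:399,:798]
B=z(b,355,205,40,40,5);C=z(s,90,195,60,50,4);D=z(s,245,145,60,50,4)
M=np.zeros((600,800,3),np.uint8);M[:A.shape[0],:A.shape[1]]=A;M[400:600,:200]=B;M[400:600,220:460]=C;M[400:600,480:720]=D
cv2.imwrite('pics/m0.png',M)
```

```text
(no output)
```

View pics/m0.png

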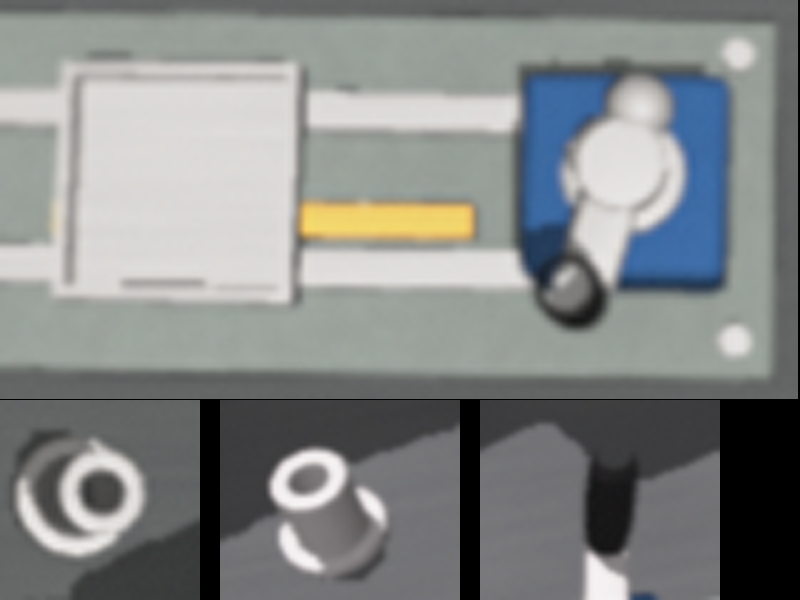

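The crop shows the bush's top ring centred at (103,491), its flange at about (75,498), the tray's outer corners at (62,62), (300,62), (296,302) and (52,296), the hub cap at (622,163) and the handle top at (570,286).

Run:
```python
from h import *
A=lambda x,y:(120+x/5.7-.4,150+y/5.7-.4)
B=lambda x,y:(355+x/5-.4,205+(y-400)/5-.4)
C=lambda x,y:(90+(x-220)/4-.4,195+(y-400)/4-.4)
D=lambda x,y:(245+(x-480)/4-.4,145+(y-400)/4-.4)
print('bush top',pt('t0',*B(103,491),50),'scene',pt('s0',*C(309,480),50),'flange',pt('t0',*B(75,498),8))
q=[pt('t0',*A(*c),41) for c in [(62,62),(300,62),(296,302),(52,296)]];print('tray',q,np.mean(q,0))
print('hub',pt('t0',*A(622,163),134),pt('t0',*A(622,163),145),'handle',pt('t0',*A(570,286),162),'scene handle top',pt('s0',*D(612,462),162), )
```

```text
bush top [ 456.8 -290.9   50. ] scene [ 459.1 -288.7   50. ] flange [ 455.5 -290.3    8. ]
tray [array([590.3, 228.9,  41. ]), array([590.2, 138.6,  41. ]), array([499.6, 138.1,  41. ]), array([501.6, 229.8,  41. ])] [545.425 183.85   41.   ]
hub [538.7  12.5 134. ] [537.1  11.9 145. ] handle [494.5  27.6 162. ] scene handle top [499.2  27.8 162. ]
```

Call:
{"method": "play_rows", "body": {
  "plan": [
    [37,30,0,-4.4,1],
    [37,30,0,-4.4,1],
    [37,30,0,-4.4,1],
    [37,30,0,-4.4,1],
    [37,30,0,-4.4,1],
    [38,30,0,-4.4,1],
    [0,0,0,0,1],
    [0,0,0,0,1]
  ]
}}

```text
time: 1.1
ee_pos: [455.9, -290.2, 195.2]
eef_rot: [[1.0, 0.001, -0.001], [0.001, -1.0, 0.0], [-0.001, -0.0, -1.0]]
contact_force: [-1.0, 0.1, -0.2]
opening: 85.6
gripper_force: 0.0
```

Run:
```python
from h import *
s=manip.state();print(s['time'],s['ee_pos'],s['eef_rot'])
g=snap('wrist','w1');print(g['origin'],px('w1',[[457.5,-290,50],[457.5,-290,8]]))
```

```text
1.1 [ 455.94082894 -290.21473899  195.23730123] [[ 9.99998542e-01  9.24382582e-04 -1.43592002e-03]
 [ 9.24759056e-04 -9.99999538e-01  2.61541319e-04]
 [-1.43567759e-03 -2.62868817e-04 -9.99998935e-01]]
[ 539.17881778 -290.04596218  373.02209341] [[258.5 162.1]
 [258.5 154.1]]
```

View pics/w1.png

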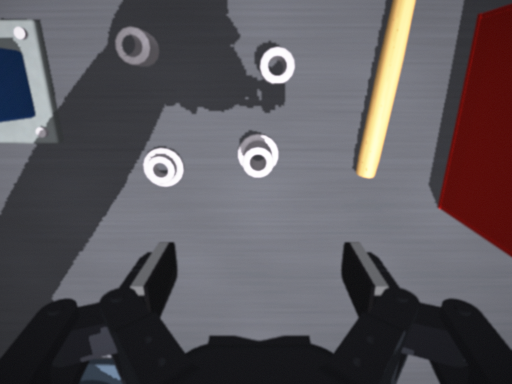

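The wrist view puts the bush's top at (258,162), as predicted. I'll descend and grip it.

Call:
{"method": "play_rows", "body": {
  "plan": [
    [1.5,0,-40,0,1],
    [0,0,-40,0,1],
    [0,0,-40,0,1],
    [0,0,-35,0,1],
    [0,0,-23,0,1],
    [0,0,0,0,1],
    [0,0,0,0,0],
    [0,0,0,0,0],
    [0,0,0,0,0],
    [0,0,0,0,0],
    [0,0,0,0,0],
    [0,0,0,0,0]
  ]
}}

```text
time: 2.65
ee_pos: [458.0, -290.2, 17.8]
eef_rot: [[1.0, 0.0, -0.0], [0.0, -1.0, 0.0], [-0.0, -0.0, -1.0]]
contact_force: [-0.1, -0.0, 0.1]
opening: 0.0
gripper_force: 0.0
```

Run:
```python
from h import *
s=manip.state();print(s['time'],s['ee_pos'],s['opening'],s['gripper_force'])
g=snap('wrist','w2');t=snap('scene','s2')
M=np.hstack([cv2.resize(g['image'],(400,300)),cv2.resize(t['image'][150:330,30:270],(400,300))]);cv2.imwrite('pics/m2.png',M)
```

```text
2.65 [ 457.96279376 -290.1620883    17.79264976] 0.02525658907080773 0.0
```

View pics/m2.png

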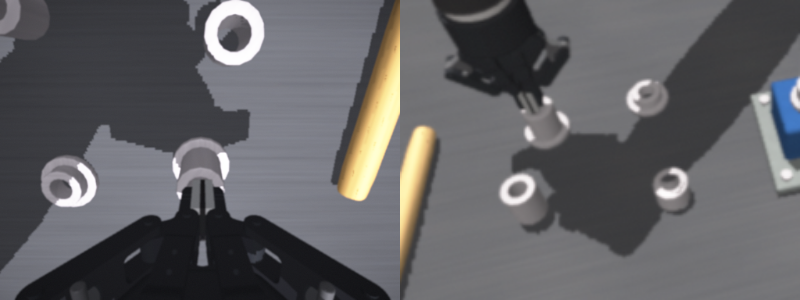

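Run:
```python
from h import *
g=cv2.imread('pics/w2.png');t=cv2.imread('pics/s2.png')
M=np.hstack([cv2.resize(g[150:300,190:340],(400,400),interpolation=2),cv2.resize(t[190:260,80:150],(400,400),interpolation=2)]);cv2.imwrite('pics/m3.png',M)
for x in (458,470,485,495): print(x,px('w2',[[x,-290,50],[x+18,-290,50],[x-18,-290,50],[x+26,-290,8],[x-26,-290,0]]).tolist(), px('s2',[[x,-290,50],[x,-290,0]]).tolist())
```

```text
458 [[258.4, 241.5], [258.5, 212.4], [258.4, 268.5], [258.5, 176.2], [258.5, 238.6]] [[111.1, 214.3], [118.5, 228.6]]
470 [[258.5, 222.4], [258.5, 191.8], [258.4, 250.7], [258.5, 158.8], [258.5, 224.4]] [[111.2, 219.2], [118.6, 233.4]]
485 [[258.5, 197.1], [258.5, 164.6], [258.5, 227.2], [258.6, 136.2], [258.5, 205.8]] [[111.2, 225.5], [118.7, 239.6]]
495 [[258.5, 179.4], [258.5, 145.5], [258.5, 210.8], [258.6, 120.4], [258.5, 192.9]] [[111.2, 229.8], [118.8, 243.8]]
```

View pics/m3.png

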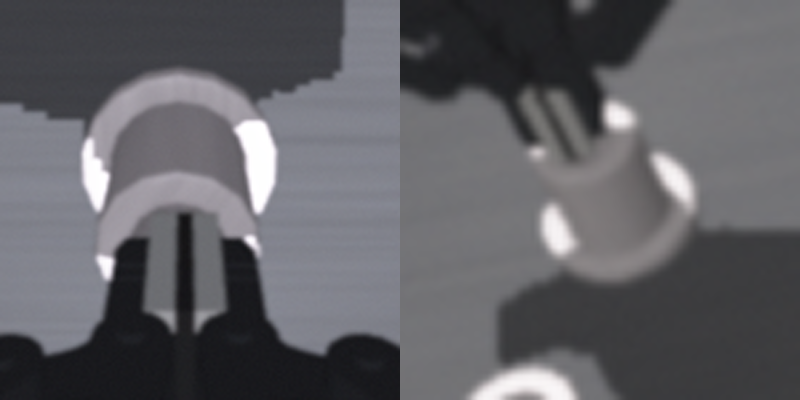

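The fingers read as shut, but the bush hasn't moved and is still at x=458. I'll check where the tips really are.

Run:
```python
from h import *
p=[458,-290,17.8]
print('tip',px('w2',p),px('s2',p)); 
for z in (0,17.8,30,50,70): print(z,px('w2',[[458,-290,z],[458,-308,z],[458,-272,z]]).tolist(),px('s2',[458,-290,z]))
s=manip.state();print({k:np.round(v,2) for k,v in s.items()})
```

```text
tip [[258.5 217.4]] [[115.9 223.7]]
0 [[258.5, 207.1], [283.1, 207.1], [233.9, 207.0]] [[118.5 228.6]]
17.8 [[258.5, 217.4], [285.2, 217.4], [231.7, 217.4]] [[115.9 223.7]]
30 [[258.5, 225.6], [286.9, 225.6], [230.0, 225.6]] [[114.2 220.2]]
50 [[258.4, 241.5], [290.1, 241.5], [226.8, 241.5]] [[111.1 214.3]]
70 [[258.4, 261.5], [294.2, 261.5], [222.6, 261.5]] [[108.  208.1]]
{'time': np.float64(2.75), 'joints': array([-39.45,   7.38,  -9.77,  72.86,  -0.  , 140.54]), 'dq': array([-0.07,  0.03, -0.06, -0.03,  0.02, -0.04]), 'joint_efforts': array([  0.  , -36.09,  31.15,   0.  ,   0.  ,  -0.  ]), 'ee_pos': array([ 457.91, -290.14,   17.72]), 'eef_rot': array([[ 1.,  0., -0.],
       [ 0., -1.,  0.],
       [-0., -0., -1.]]), 'contact_force': array([-0.19,  0.67, -0.09]), 'ft_torque': array([-0.  ,  0.03, -0.02]), 'gripper_force': np.float64(0.0), 'opening': np.float64(-0.0)}
```

Call:
{"method": "play_rows", "body": {
  "plan": [
    [0,0,10,0,0],
    [0,0,10,0,0],
    [0,0,20,0,0],
    [0,0,30,0,0],
    [0,0,0,0,0]
  ]
}}

```text
time: 3.38
ee_pos: [460.2, -292.1, 92.0]
eef_rot: [[1.0, -0.0, 0.006], [0.0, -1.0, -0.005], [0.006, 0.005, -1.0]]
contact_force: [0.4, -0.2, 0.4]
opening: 0.0
gripper_force: 0.0
```

Run:
```python
from h import *
g=snap('wrist','w4')['image'];t=snap('scene','s4')['image']
M=np.hstack([cv2.resize(g,(400,400),interpolation=2),cv2.resize(t[180:260,80:160],(400,400),interpolation=2)]);cv2.imwrite('pics/m4.png',M)
```

```text
(no output)
```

View pics/m4.png

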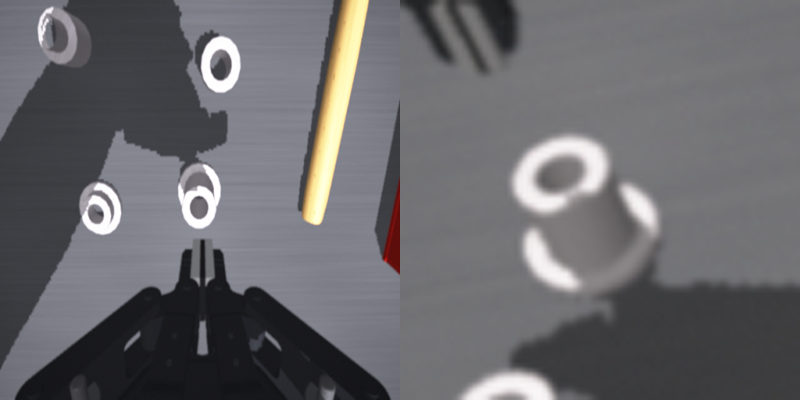

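The bush is unmoved and upright, at about (200,205) in the left pane, and the shut fingers are above it. I'll reopen them, descend in stages, and watch the opening as they close.

Call:
{"method": "play_rows", "body": {
  "plan": [
    [0,0,0,0,1],
    [0,0,0,0,1],
    [0,0,0,0,1],
    [0,0,0,0,1],
    [0,0,0,0,1],
    [0,0,0,0,1]
  ]
}}

```text
time: 4.22
ee_pos: [457.9, -290.3, 87.8]
eef_rot: [[1.0, -0.0, 0.0], [-0.0, -1.0, -0.0], [0.0, 0.0, -1.0]]
contact_force: [0.4, -0.4, 1.5]
opening: 85.3
gripper_force: 0.0
```

Call:
{"method": "play_rows", "body": {
  "plan": [
    [0,0,-30,0,1],
    [0,0,-20,0,1],
    [0,0,-20,0,1],
    [0,0,0,0,1],
    [0,0,0,0,1]
  ]
}}

```text
time: 4.85
ee_pos: [458.3, -290.6, 18.6]
eef_rot: [[1.0, 0.0, 0.001], [0.0, -1.0, -0.001], [0.001, 0.001, -1.0]]
contact_force: [-0.3, 0.1, 0.6]
opening: 85.1
gripper_force: 0.0
```

Call:
{"method": "play_rows", "body": {
  "plan": [
    [0,0,0,0,0.5],
    [0,0,0,0,0.5]
  ]
}}

```text
time: 5.1
ee_pos: [458.6, -290.8, 18.9]
eef_rot: [[1.0, 0.0, 0.002], [0.0, -1.0, -0.001], [0.002, 0.001, -1.0]]
contact_force: [0.4, 0.4, 0.2]
opening: 51.7
gripper_force: 0.0
```

Call:
{"method": "play_rows", "body": {
  "plan": [
    [0,0,0,0,0.3],
    [0,0,0,0,0.3],
    [0,0,0,0,0.3]
  ]
}}

```text
time: 5.48
ee_pos: [457.9, -290.2, 17.8]
eef_rot: [[1.0, 0.0, -0.0], [0.0, -1.0, 0.0], [-0.0, -0.0, -1.0]]
contact_force: [0.0, -0.1, -0.4]
opening: 25.6
gripper_force: 0.0
```

The fingers close freely to 25.6 mm, so the real tips seem to sit above the reported TCP. I'll check this against the scene camera: in m4 the tip is at about (490,70), so scene pixel (98,194).

Run:
```python
from h import *
print(manip.grasp_offset,[a for a in dir(manip) if a[0]!='_'])
for z in (85,95,105,115,125,135,145): print(z,px('s4',[[471,-292,z],[460,-292,z]]).tolist())
g=cv2.imread('pics/s4.png')[150:210,60:130]
w=cv2.imread('pics/w4.png')[200:300,210:310]
s=snap('scene','s5')['image'][180:240,80:150]
M=np.hstack([cv2.resize(a,None,fx=f,fy=f,interpolation=2) for a,f in ((g,4),(w,2.4),(s,4))]);cv2.imwrite('pics/m5.png',M)
```

```text
18.700000000000003 ['MotionError', 'grasp_offset', 'state']
85 [[104.3, 208.9], [104.3, 204.3]]
95 [[102.6, 205.6], [102.6, 201.0]]
105 [[100.8, 202.3], [100.9, 197.6]]
115 [[99.0, 198.8], [99.1, 194.2]]
125 [[97.1, 195.3], [97.2, 190.6]]
135 [[95.2, 191.7], [95.3, 187.0]]
145 [[93.2, 188.0], [93.4, 183.2]]
```

View pics/m5.png

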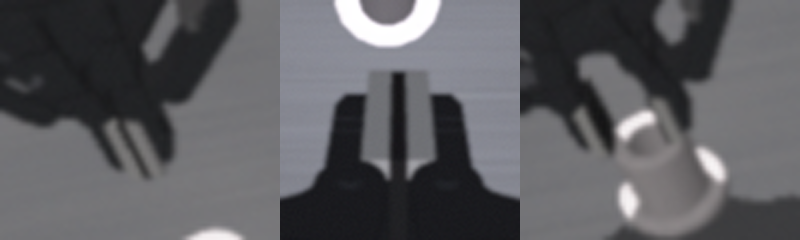

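Both cameras put the real tips about 35 mm above the reported TCP (scene tip at (97.5,194.5), so z≈125 when 90 was reported). I'll open and go deeper in small steps while watching the force.

Call:
{"method": "play_rows", "body": {
  "plan": [
    [0,0,0,0,1],
    [0,0,0,0,1],
    [0,0,0,0,1],
    [0,0,0,0,1],
    [0,0,-8,0,1],
    [0,0,-8,0,1],
    [0,0,0,0,1]
  ]
}}

```text
time: 6.4
ee_pos: [456.9, -289.4, 0.2]
eef_rot: [[1.0, 0.0, -0.002], [0.0, -1.0, 0.002], [-0.002, -0.002, -1.0]]
contact_force: [-0.2, 0.4, 0.6]
opening: 85.3
gripper_force: 0.0
```

Call:
{"method": "play_rows", "body": {
  "plan": [
    [0,0,-6,0,1],
    [0,0,-6,0,1],
    [0,0,0,0,1],
    [0,0,0,0,0],
    [0,0,0,0,0],
    [0,0,0,0,0],
    [0,0,0,0,0],
    [0,0,0,0,0],
    [0,0,0,0,0]
  ]
}}

```text
time: 7.52
ee_pos: [458.4, -290.5, -9.6]
eef_rot: [[1.0, 0.0, 0.001], [0.0, -1.0, -0.001], [0.001, 0.001, -1.0]]
contact_force: [0.7, 0.8, 4.1]
opening: 33.6
gripper_force: 60.9
```

I have the bush (60 N grip). Joint 6 runs out of range at yaw 0 on the tray side, so I'll turn the tool +30° on the way.

Call:
{"method": "play_rows", "body": {
  "plan": [
    [0,0,15,0,0],
    [0,0,30,0,0],
    [0,0,45,0,0],
    [0,0,45,0,0],
    [0,0,45,0,0],
    [8,40,0,5,0],
    [8,40,0,5,0],
    [8,40,0,5,0],
    [8,40,0,5,0],
    [8,40,0,5,0],
    [8,40,0,5,0]
  ]
}}

```text
time: 8.9
ee_pos: [505.4, -48.9, 169.7]
eef_rot: [[0.865, 0.502, -0.001], [0.502, -0.865, -0.0], [-0.001, -0.001, -1.0]]
contact_force: [-0.0, -0.6, -2.0]
opening: 33.8
gripper_force: 60.5
```

Call:
{"method": "play_rows", "body": {
  "plan": [
    [8,40,0,0,0],
    [8,40,0,0,0],
    [8,40,0,0,0],
    [8,40,0,0,0],
    [8,40,0,0,0],
    [0,0,0,0,0],
    [0,0,0,0,0],
    [0,0,0,0,0]
  ]
}}

```text
time: 9.9
ee_pos: [545.7, 148.8, 169.8]
eef_rot: [[0.867, 0.499, -0.001], [0.499, -0.867, -0.0], [-0.001, 0.0, -1.0]]
contact_force: [-1.1, -0.5, -1.5]
opening: 33.4
gripper_force: 60.6
```

Run:
```python
from h import *
s=manip.state();print(s['time'],s['ee_pos'],s['joints'],s['opening'],s['gripper_force'])
w=snap('wrist','w6')['image'];t=snap('scene','s6')['image'][80:270,230:484]
cv2.imwrite('pics/m6.png',np.hstack([cv2.resize(w,(400,300)),cv2.resize(t,(400,300))]))
```

```text
9.9 [545.67789256 148.75306717 169.76668131] [ 8.46824868e+00  8.61990896e+00  9.03530539e+00  9.04507038e+01
 -2.05690602e-02  1.58539885e+02] 33.35753326822983 60.61877581290901
```

View pics/m6.png

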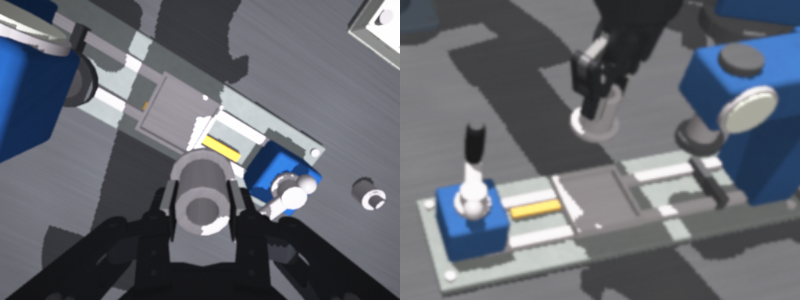

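The bush hangs upright in the grip. In the wrist pane (0.78x), tray corners are at about (165,73) and (137,123). I'll compare those with the prediction.

Run:
```python
from h import *
c=np.array([545.4,183.9,41])
print(px('w6',[c+[45,45,0],c+[-45,45,0],c+[45,-45,0]])*.78125, pt('w6',165*1.28,73*1.28,41),pt('w6',137*1.28,123*1.28,41))
print(px('s6',[c+[45,45,0],c+[45,-45,0],c+[-45,-45,0],c+[-45,45,0]]).__sub__([230,80])*1.575)
```

```text
[[165.46875   71.5625  ]
 [136.25     130.078125]
 [224.84375  106.40625 ]] [588.5 228.6  41. ] [510.2 232.2  41. ]
[[244.44   216.8775]
 [177.345  231.525 ]
 [149.94   176.4   ]
 [212.4675 163.9575]]
```

Call:
{"method": "play_rows", "body": {
  "plan": [
    [-0.5,16,0,0,0],
    [0,16,0,0,0],
    [0,0,-40,0,0],
    [0,0,-40,0,0],
    [0,0,-35,0,0],
    [0,0,-20,0,0],
    [0,0,-8,0,0],
    [0,0,0,0,0],
    [0,0,0,0,0]
  ]
}}

```text
time: 11.12
ee_pos: [546.6, 182.3, 28.4]
eef_rot: [[0.866, 0.5, 0.003], [0.5, -0.866, 0.001], [0.003, 0.001, -1.0]]
contact_force: [-0.4, 0.2, -1.6]
opening: 33.0
gripper_force: 60.5
```

Call:
{"method": "play_rows", "body": {
  "plan": [
    [0,0,-2,0,0],
    [0,0,-1.5,0,0],
    [0,0,0,0,0],
    [0,0,0,0,0]
  ]
}}

```text
time: 11.62
ee_pos: [545.4, 181.7, 23.3]
eef_rot: [[0.866, 0.5, 0.0], [0.5, -0.866, 0.0], [0.0, -0.0, -1.0]]
contact_force: [1.4, -0.1, -2.3]
opening: 33.6
gripper_force: 60.5
```

Call:
{"method": "play_rows", "body": {
  "plan": [
    [0,0,-1,0,0],
    [0,0,-1,0,0],
    [0,0,0,0,0],
    [0,0,0,0,0]
  ]
}}

```text
time: 12.12
ee_pos: [545.5, 181.8, 21.4]
eef_rot: [[0.866, 0.5, 0.0], [0.5, -0.866, -0.0], [0.0, 0.0, -1.0]]
contact_force: [-0.5, -0.5, -1.6]
opening: 33.4
gripper_force: 60.8
```

Call:
{"method": "play_rows", "body": {
  "plan": [
    [0,0,-1,0,0],
    [0,0,0,0,0],
    [0,0,0,0,0]
  ]
}}

```text
time: 12.5
ee_pos: [545.5, 181.8, 21.4]
eef_rot: [[0.866, 0.5, 0.0], [0.5, -0.866, 0.0], [0.0, 0.0, -1.0]]
contact_force: [-4.5, -1.9, 6.5]
opening: 33.4
gripper_force: 61.4
```

Call:
{"method": "play_rows", "body": {
  "plan": [
    [0,0,-1,0,0],
    [0,0,0,0,0],
    [0,0,0,0,0]
  ]
}}

```text
time: 12.88
ee_pos: [545.5, 181.7, 21.4]
eef_rot: [[0.866, 0.5, 0.001], [0.5, -0.866, 0.0], [0.001, 0.0, -1.0]]
contact_force: [-5.1, -1.7, 8.6]
opening: 33.2
gripper_force: 62.1
```

It has touched down. I'll release it and rise.

Call:
{"method": "play_rows", "body": {
  "plan": [
    [0,0,0.5,0,0.65],
    [0,0,0,0,0.65],
    [0,0,0,0,0.65],
    [0,0,0,0,0.65],
    [0,0,20,0,0.65],
    [0,0,40,0,0.65],
    [0,0,50,0,0.6],
    [0,0,40,0,0.6],
    [0,0,0,0,0.6],
    [0,0,0,0,0.6]
  ]
}}

```text
time: 14.12
ee_pos: [545.3, 181.7, 169.3]
eef_rot: [[0.866, 0.5, -0.0], [0.5, -0.866, -0.0], [-0.0, -0.0, -1.0]]
contact_force: [0.1, 0.6, 0.3]
opening: 51.4
gripper_force: 0.0
```

Call:
{"method": "play_rows", "body": {
  "plan": [
    [-10,-30,10,0,0.6],
    [-10,-30,10,0,0.6],
    [-10,-30,0,0,0.6],
    [-5,-25,0,0,0.6],
    [0,-20,0,0,0.6],
    [0,0,0,0,0.6],
    [0,0,0,0,0.6]
  ]
}}

```text
time: 15.0
ee_pos: [509.7, 47.3, 188.4]
eef_rot: [[0.866, 0.5, -0.002], [0.5, -0.866, 0.001], [-0.002, -0.002, -1.0]]
contact_force: [0.5, 0.0, 0.3]
opening: 51.1
gripper_force: 0.0
```

Run:
```python
from h import *
s=manip.state();print(s['time'],s['ee_pos'],s['opening'])
w=snap('wrist','w7')['image'];t=snap('scene','s7')['image'][80:230,240:440]
cv2.imwrite('pics/m7.png',np.hstack([cv2.resize(w,(400,300)),cv2.resize(t,(400,300),interpolation=2)]))
```

```text
15.0 [509.72191916  47.26887495 188.43070651] 51.06849482403977
```

View pics/m7.png

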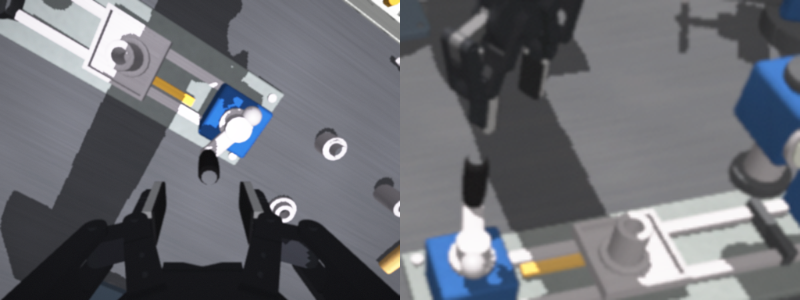

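The bush stands in the tray. In the wrist pane the handle's top is at (209,178), which is (267.5,227.8) full size. That was my last picture, so from here I use numbers only.

Run:
```python
from h import *
for v in (224,228,232): print(pt('w7',267.5,v,162))
print('base',pt('w7',266,193,104))
g=cv2.cvtColor(cv2.imread('pics/w7.png'),6)[185:240,245:290]
for r in g[::3,::2]: print(' '.join(f'{x:3d}' for x in r))
print('scene',px('s7',[[497,27.5,162],[497,27.5,104]]),(240+75/2,80+158/2))
```

```text
[497.6  32.2 162. ]
[494.6  30.4 162. ]
[491.6  28.6 162. ]
base [501.3  34.3 104. ]
126 127 126 144 180 203 213 215 213 198 147 133 148 152 150 151 229 254 254 254 254 254 254
126 126 126 125 125 126 148 161 140 174 235 241 249 216 151 151 213 254 254 254 254 253 253
125 126 126 126 128 126 113 105 107 120 129 126 104 126 149 152 208 254 254 253 253 248 210
123 126 126 127 127 120 105  50  17  17  13  15  16  18  64 143 242 254 253 252 233 212 211
127 126 124 125 126 109  47  16  16  15  17  17  16  16  17  77 237 252 240 221 214 215 215
131 131 130 128 121  63  17  17  15  15  14  17  17  17  14  29 148 177 195 212 216 217 216
127 129 128 130 120  45  15  16  16  18  18  17  16  17  16  16  30 102 128 144 180 203 213
125 127 127 127 105  35  14  16  17  15  18  17  18  18  15  16  19  80 124 128 128 131 152
125 124 124 126  94  27  16  16  15  18  18  16  16  17  16  15  16  52 120 128 125 125 127
127 127 126 126  93  26  15  15  18  21  20  20  21  20  18  16  15  33 105 128 130 129 126
128 127 128 128  87  23  18  24  24  23  23  24  24  22  23  21  20  27  98 127 126 128 130
130 129 129 128  88  25  23  25  31  51  77  81  79  61  33  25  22  24  96 131 128 127 127
129 128 129 131  91  27  24  62 118 128 129 129 127 126 121  87  33  27  93 130 132 131 130
129 131 129 130  90  29  57 119 130 128 128 129 128 128 128 125  80  30  97 129 130 129 131
130 131 130 131 116  49  64 126 131 130 131 130 129 129 129 130  91  42 105 127 127 128 128
129 129 131 132 130 110  66 117 132 132 132 131 130 130 129 124  83 104 129 130 128 127 126
131 129 128 130 130 132 118  91 114 130 132 134 132 131 127  97 108 128 130 130 128 128 128
130 131 131 132 130 130 131 132 127 115 126 133 131 128 128 132 132 132 130 129 128 128 128
132 132 132 131 131 132 133 130 131 132 133 132 133 133 133 131 132 132 132 132 132 131 129
scene [[277.1 159.3]
 [275.2 180.7]] (277.5, 159.0)
```

The handle estimates average about (497,30), and the hub is at about (544.5,13), which is 50.4 mm apart and so agrees with the 50 mm radius. I'll grip the handle.

Call:
{"method": "play_rows", "body": {
  "plan": [
    [-6.5,-9,0,0,0.5],
    [-6.5,-8,0,0,0.5],
    [0,0,0,0,0.5],
    [0,0,-20,0,0.5],
    [0,0,-20,0,0.5],
    [0,0,-20,0,0.5],
    [0,0,-15,0,0.5],
    [0,0,0,0,0.5],
    [0,0,0,0,0.5]
  ]
}}

```text
time: 16.23
ee_pos: [497.9, 29.7, 115.6]
eef_rot: [[0.866, 0.5, 0.001], [0.5, -0.866, -0.0], [0.001, 0.001, -1.0]]
contact_force: [0.8, 0.7, 0.6]
opening: 42.4
gripper_force: 0.0
```

Call:
{"method": "play_rows", "body": {
  "plan": [
    [0,0,-10,0,0.5],
    [0,0,-8,0,0.5],
    [0,0,0,0,0.5],
    [0,0,0,0,0],
    [0,0,0,0,0],
    [0,0,0,0,0],
    [0,0,0,0,0]
  ]
}}

```text
time: 17.1
ee_pos: [497.0, 30.4, 97.1]
eef_rot: [[0.866, 0.5, -0.001], [0.5, -0.866, 0.001], [0.0, -0.001, -1.0]]
contact_force: [-3.0, 2.9, 2.6]
opening: 21.0
gripper_force: 59.3
```

Run:
```python
import numpy as np
a=np.radians(160-20*np.arange(19));p=np.c_[50*np.cos(a),50*np.sin(a)].round(1)
print(np.diff(p,axis=0).round(1).tolist())
```

```text
[[8.7, 15.0], [13.3, 11.2], [16.3, 5.9], [17.4, 0.0], [16.3, -5.9], [13.3, -11.2], [8.7, -15.0], [3.0, -17.1], [-3.0, -17.1], [-8.7, -15.0], [-13.3, -11.2], [-16.3, -5.9], [-17.4, 0.0], [-16.3, 5.9], [-13.3, 11.2], [-8.7, 15.0], [-3.0, 17.1], [3.0, 17.1]]
```

Call:
{"method": "play_rows", "body": {
  "plan": [
    [8.7,15,0,0,0],
    [13.3,11.2,0,0,0],
    [16.3,5.9,0,0,0],
    [0,0,0,0,0]
  ]
}}

```text
time: 17.6
ee_pos: [536.0, 67.3, 97.3]
eef_rot: [[0.864, 0.503, -0.0], [0.503, -0.864, 0.01], [0.005, -0.009, -1.0]]
contact_force: [-2.2, 13.3, 3.3]
opening: 20.8
gripper_force: 59.4
```

Call:
{"method": "play_rows", "body": {
  "plan": [
    [17.4,0,0,0,0],
    [16.3,-5.9,0,0,0],
    [13.3,-11.2,0,0,0],
    [0,0,0,0,0]
  ]
}}

```text
time: 18.1
ee_pos: [587.3, 45.7, 97.3]
eef_rot: [[0.866, 0.5, 0.008], [0.5, -0.866, 0.002], [0.008, 0.002, -1.0]]
contact_force: [5.9, 3.9, -1.7]
opening: 21.2
gripper_force: 59.1
```

The three measured points fit a 50 mm circle about (545.5,18.2), so I'll recentre on that.

Run:
```python
import numpy as np
from h import manip
s=manip.state();print(s['ee_pos'],s['contact_force'],s['dq'].round(1))
a=np.radians(13-20*np.arange(19));p=np.c_[545.5+50*np.cos(a),18.2+50*np.sin(a)].round(1)
print(p[0],np.diff(p,axis=0).round(1).tolist())
```

```text
[587.34266577  45.7355689   97.32155852] [ 5.86988264  3.8868119  -1.70805207] [ 0.2 -0.6 -0.6 -0.7 -0.3  0.2]
[594.2  29.4] [[0.9, -17.3], [-5.0, -16.6], [-10.5, -13.9], [-14.6, -9.4], [-16.9, -3.9], [-17.2, 2.1], [-15.5, 7.9], [-11.8, 12.7], [-6.8, 16.0], [-0.9, 17.3], [5.0, 16.6], [10.5, 13.9], [14.6, 9.4], [16.9, 3.9], [17.2, -2.1], [15.5, -7.9], [11.8, -12.7], [6.8, -16.0]]
```

Call:
{"method": "play_rows", "body": {
  "plan": [
    [11.9,-15.9,0,0,0],
    [0.9,-17.3,0,0,0],
    [-5,-16.6,0,0,0],
    [-10.5,-13.9,0,0,0],
    [-14.6,-9.4,0,0,0],
    [0,0,0,0,0]
  ]
}}

```text
time: 18.85
ee_pos: [564.6, -28.0, 97.1]
eef_rot: [[0.866, 0.5, -0.0], [0.5, -0.866, 0.002], [0.0, -0.002, -1.0]]
contact_force: [-3.1, 3.3, 4.0]
opening: 20.9
gripper_force: 60.2
```

Call:
{"method": "play_rows", "body": {
  "plan": [
    [-16.9,-3.9,0,0,0],
    [-17.2,2.1,0,0,0],
    [-15.5,7.9,0,0,0],
    [-11.8,12.7,0,0,0],
    [-6.8,16,0,0,0],
    [-0.9,17.3,0,0,0],
    [5,16.6,0,0,0],
    [10.5,13.9,0,0,0],
    [14.6,9.4,0,0,0],
    [16.9,3.9,0,0,0],
    [17.2,-2.1,0,0,0],
    [0,0,0,0,0]
  ]
}}

```text
time: 20.35
ee_pos: [562.9, 65.4, 97.1]
eef_rot: [[0.866, 0.5, 0.002], [0.5, -0.866, -0.002], [0.001, 0.002, -1.0]]
contact_force: [0.5, -5.2, 3.1]
opening: 21.1
gripper_force: 60.3
```

Call:
{"method": "play_rows", "body": {
  "plan": [
    [15.5,-7.9,0,0,0],
    [11.8,-12.7,0,0,0],
    [6.8,-16,0,0,0],
    [0.9,-17.3,0,0,0],
    [-5,-16.6,0,0,0],
    [-10.5,-13.9,0,0,0],
    [-14.6,-9.4,0,0,0],
    [-16.9,-3.9,0,0,0],
    [0,0,0,0,0]
  ]
}}

```text
time: 21.48
ee_pos: [548.6, -31.6, 97.1]
eef_rot: [[0.866, 0.5, 0.001], [0.5, -0.866, 0.001], [0.001, -0.001, -1.0]]
contact_force: [-1.7, 0.8, 5.3]
opening: 21.0
gripper_force: 60.4
```

Call:
{"method": "play_rows", "body": {
  "plan": [
    [-17.2,2.1,0,0,0],
    [-15.5,7.9,0,0,0],
    [0,0,0,0,0],
    [0,0,0,0,0]
  ]
}}

```text
time: 21.98
ee_pos: [515.6, -21.8, 97.1]
eef_rot: [[0.866, 0.5, -0.001], [0.5, -0.866, 0.001], [-0.001, -0.001, -1.0]]
contact_force: [-2.5, 0.5, 5.4]
opening: 21.1
gripper_force: 60.6
```

Call:
{"method": "play_rows", "body": {
  "plan": [
    [-6.3,5.9,0,0,0],
    [-5.5,6.8,0,0,0],
    [0,0,0,0,0],
    [0,0,0,0,0]
  ]
}}

```text
time: 22.48
ee_pos: [509.1, -15.8, 97.3]
eef_rot: [[0.867, 0.497, 0.009], [0.498, -0.867, -0.013], [0.001, 0.016, -1.0]]
contact_force: [10.2, -15.8, -3.3]
opening: 20.9
gripper_force: 60.1
```

The stop was reached at a handle angle of about −137° (663° in total, so the start was at about 1.0 rad, which is plausible). I'll relax, release and rise.

Call:
{"method": "play_rows", "body": {
  "plan": [
    [4.5,-5.3,0,0,0],
    [0,0,0,0,0],
    [0,0,0,0,0.45],
    [0,0,0,0,0.45],
    [0,0,0,0,0.45],
    [0,0,15,0,0.45],
    [0,0,30,0,0.45],
    [0,0,40,0,0.45],
    [0,0,20,0,0.45],
    [0,0,0,0,0.45]
  ]
}}

```text
time: 23.72
ee_pos: [510.3, -15.0, 205.1]
eef_rot: [[0.866, 0.5, 0.006], [0.5, -0.866, -0.001], [0.005, 0.004, -1.0]]
contact_force: [1.0, -0.0, -0.3]
opening: 38.5
gripper_force: 0.0
```

Call:
{"method": "play_rows", "body": {
  "plan": [
    [-30,-30,0,0,0.45],
    [-30,-40,0,0,0.45],
    [-20,-40,0,0,0.45],
    [-20,-40,0,0,0.45],
    [0,0,0,0,0.45],
    [0,0,0,0,0.45],
    [0,0,0,0,0.45]
  ]
}}

```text
time: 24.6
ee_pos: [408.8, -163.8, 201.4]
eef_rot: [[0.865, 0.501, -0.0], [0.501, -0.865, 0.001], [-0.0, -0.001, -1.0]]
contact_force: [-1.1, -0.2, -0.4]
opening: 38.5
gripper_force: 0.0
```

Run:
```python
from h import *
s=manip.state();print(s['time'],s['ee_pos'],s['contact_force'],s['opening'])
snap('scene','s8');snap('top','t8')
# handle expected top; dark pixel check + tray/bush check
im=cv2.imread('pics/s8.png');print('handle px',px('s8',[[509,-16,162],[509,-16,140],[509,-16,115]]))
for p in px('s8',[[509,-16,155],[509,-16,135],[509,-16,115]]): print(im[int(p[1]),int(p[0])])
old=cv2.imread('pics/s7.png')
print('tray/bush home px',px('s8',[[545,294,81],[545,294,31],[590,249,41],[590,339,41]]))
d=cv2.absdiff(im,old).max(2);x=cv2.cvtColor(im,6)[100:200,360:450]
for r in x[::4,::4]: print(' '.join(f'{v:3d}' for v in r))
# yellow strip extents in top view
for f in('t0','t8'):
    h=cv2.inRange(cv2.imread(f'pics/{f}.png')[140:230,60:260],(0,120,170),(140,220,255));ys,xs=np.nonzero(h);print(f,len(xs),xs.min()+60,xs.max()+60,ys.min()+140,ys.max()+140)
```

```text
24.6 [ 408.78681879 -163.81720786  201.40856692] [-1.12702759 -0.24163135 -0.37064249] 38.46234549159095
handle px [[255.1 168.4]
 [255.  176.8]
 [254.8 185.9]]
[49 47 48]
[25 23 24]
[24 23 24]
tray/bush home px [[410.2 181.4]
 [401.8 197.1]
 [394.4 215.6]
 [435.2 206.7]]
120 121 120 119 118  70  97 119 120 120 119 108  86  62  63  62  52  52  53  55  60  65  92
119 119 117 118 118  69 105 117 118 118 119 118 103  63  63  62  80  77  54  55  57  59  63
120 118 118 119 118 118 119 118 118 117 117 117 104  63  62  62  79 114  83  99 113 115 119
120 120 118 118 118 117 118 118 118 118 118 118 118 114  84 106 116 116 106 120 121 121 120
119 120 118 119 119 118 118 117 116 117 118 118 118 117  63  83 111 115  70 114 119 118 118
122 122 120 119 119 119 118 119 119 118 119 119 119 110  56  57  88 110  77  61 104 122 121
122 121 121 121 121 121 121 121 121 121 120 121 119  64  55  55  57  94 112  58  55  65  73
123 123 124 124 123 121 119 120 119 119 118 119 114  53  53  54  54  59 100 112  96  75  64
120 122 120 120 120 120 119 118 119 119 118 118  73  53  53  54  52  54  64 102 113 111 113
[... 818 characters left out ...]
53  52  52
121 119 120 119 120 121 121 120 119 118 119 117  59  59  63  65  64  62  62  53  53  52  53
123 123 122 119 118 119 119 118 119 125 146 198 166 124  58  59  61  59  93  52  52  52  49
121 121 120 121 134 159 204 230 233 212 227 139 127 130 175 137 199 233 123  52  52  52  45
165 182 192 190 226 156 130 131 168 220 189 135 120  97 143 175 233 239 221  53  53  53  45
192 192 194 184 120 242 243 244 244 145 112 120 136 136 137 212 124 129 167 108  54  48  45
205 223 237 241 168 171 243 234 231 117 116 119 124 127 241 124 125  99 188 188  63  45  45
244 244 238 207 178 118 234 206 233 114 116 122 125 130 148 136 100 100 141 175 139  44  45
t0 203 172 202 185 192
t8 204 122 152 184 191
```

The handle is at its end position. The tray strip moved 50 px, which is about 108 mm and close to the roughly 110 mm expected. The tube's pixels also match an upright bush at home. I'm handing in.

```bash
python3 -c "
from h import *
print(job.hand_in())"
```

```text
the job is handed in; nothing more can be done
None
```

I stood the bush in the tray, wound the crank about 663° to its end stop, backed the arm clear and handed the job in at about 25 s; the hand-in gave no verdict, but camera pixel checks agreed with the tray home and the bush upright.

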